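# Draw the long crevice nozzle out of the half-open storage box

### The arm

A 6-joint arm with a two-finger parallel gripper is mounted at the origin on the work surface. World frame = base frame: x ahead of the robot, y to its left, z up, the work surface at z = 0. Lengths are in m, angles in degrees, forces in N, time in s.
With the tool pointing down it reaches from about 0.325 to 0.85 m from the base axis. Payload 15.5 kg.
Tool frame: the origin (TCP) lies at the very end of the fingers, on their centre line; the grasp point (between the pads) lies 19 mm behind it (ctrl.grip_depth is the distance from the TCP to the grasp point, in m); z points along the fingers, y is the line along which they close (so a half turn about z gives the same grasp; the last joint's range is limited). The gripper opens to 91 mm and grips with 3 to 60 N. Pads are 32 mm wide; open, the fingers measure 118 mm over their backs; the gripper's body (76 mm by 178 mm) begins 60 mm behind the grasp point.
Start: joints at [70.331, 28.281, 77.091, -0, 74.628, -5.472], TCP at [0.153, 0.606, 0.214] pointing down, gripper open.
Joint ranges: [-166.48, 166.48], [-47.26, 123.95], [12.59, 153.08], [-70.14, 250.14], [6.76, 159.57], [-176.63, 176.63]. Speed limits (degrees/s): [108.29, 108.29, 147.25, 172.46, 172.46, 172.46].

### API

Orientations are given as a 3x3 rotation matrix whose columns are the frame's x, y, z axes.
In Python, from workcell import ctrl gives the robot as it stands. The module is installed in compiled form; this text tells all that it offers.
- The arm moves only by the shell command python3 -m pendant 'ROWS'. ROWS is JSON, a list of rows, each a list of 7 numbers: the shift along the tool's x, y, z in mm, then the turn, a rotation vector about the tool's x, y, z in rad, then the closure, from 0 (fully open) to 1 (shut). A call has 1 to 8 rows; each row is the pose to reach, as a shift and turn from the pose commanded when the call began, along the tool's axes at that moment; what a row does not reach only later rows make up. A row lasts 1/8 s, in which the tool goes at most 62.5 mm and 10.7 degrees, less where a joint would pass 70% of its speed; a pose out of reach is approached as far as the arm can. A call with a gripper value outside its range is refused whole. The fingers move at their own pace and stop on an object; the grip force is fixed at half the most. Time passes only in rows, so rows that repeat a pose let the fingers close. It gives the time, the measured TCP pose, the force, the opening and the grip force at its end, in the units of the state.
- ctrl.state(): the state, without advancing time (a new reading comes with each control period).
- ctrl.get_image(name): name is "scene" or "top" or "wrist"; returns a dict with "img" (400x640x3 uint8, blue, green, red), "depth" (400x640 float32, m along the optical axis (not along the pixel's ray), 0 where there is no reading), "camera_matrix" (3x3 intrinsics, pixels), "eye" and "attitude" of the camera in the world; the wrist camera has in their place "hand_eye" (4x4, takes a point from camera to tool coordinates, whose origin is the TCP and whose axes are the flange's). Camera axes: x right, y down, z forward; pixel columns grow to the right and rows downward; lengths in m; the calibration is good to about 2 mm. A picture is of the moment at which its call begins: read the wrist's pose just before it.
- ctrl.finish_job(): hands the job in; it is judged then, once.
The state is a dict: "time_s": time; "qpos": joint angles; "qvel": joint speeds; "joint_torque": joint torques, N m; "position": TCP position; "eef_rot": TCP orientation; "force": force on the tool from outside, world axes, zero at the start; "moment": the same for the moment, N m; "finger_gap": finger opening in m; "grip_force": force on a finger pad.
Only numpy, scipy, OpenCV 4.12 (cv2) and the standard library are available. Lean on these libraries where they do the work, as an engineer would, in place of code of your own. Each camera call takes 0.05 s, during which the arm holds its last target. There are 200 camera calls.

### The job

Get the long crevice nozzle out of the flat storage box on the table: lift off the loose half of the split lid and lay it flat on the bare table beside the box, let go of it, then draw the nozzle out at a slant through that opening, because it reaches far under the clipped-down half with the paint tin on it. Finish while holding: keep the nozzle gripped in the air, all of it at least 6 cm higher than the box's lid and carried by the gripper alone. Leave the tin where it stands and the dusting brush in the box, do not shift the spray bottle, jar and torch beyond the box, and do not drop the lid.

Things in the scene. Friction and masses are not known exactly. Their poses are not given: they have to be found in the camera images.
- storage_box: Fixed white storage box, outside 208 (x) x 416 (y) x 76 mm (z up), walls and floor 4 mm; origin: centre of underside. Grey half-lid clipped over its -y part for good: plate on the rim, z 76 to 80, y -214 to +29, 220 wide; its moulded grip, 18 wide, 26 high, spans y -138 to -47. Opening under the loose half-lid: y +29 to +204, x -100 to +100. Table area x 0.36..0.64, y 0.22..0.48 m is always bare.
- half_lid: Loose grey half-lid on the box's +y half: plate 220 (x) x 183 (y) x 4 mm, skirt 10 mm deep outside three box walls with 3 mm play; it only rests on the rim. 0.14 kg. Origin: centre of its outline at the skirt's lower edge, axes as the box's when on; plate z 10 to 14 mm, in its middle a moulded grip 18 wide (x), 90 long (y), z 14 to 40 mm. Lying on the table: origin at z 0.
- nozzle: Black crevice nozzle, 0.12 kg, 330 mm long (x), lying on the box floor along the box; origin: mid-length on its flat underside, z up. Blade x -100..+165, 34 wide (y), 16 thick; round socket x -165..-105, 36 mm diameter, underside flush. The +x end (tip) is under the clipped half-lid, the socket and some blade in the opening, 30 mm free beside the blade. Mass centre about 20 mm to the socket side.
- nozzle_tip (a point): middle of the flat end of the nozzle's blade (165 mm from its origin, 8 mm above its underside)
- nozzle_socket (a point): middle of the end of the nozzle's round socket (165 mm from its origin the other way, 18 mm above its underside)
- paint_tin: Metal paint tin with paper label, 84 mm diameter, 98 mm high, 0.6 kg, standing loose on the clipped half-lid. Origin: centre of its underside.
- dusting_brush: Round black dusting brush standing on its bristles on the box floor in the opening, on the box's +x side, 52 mm diameter, 64 mm high. Origin: centre of its underside.
- spray_bottle: white spray bottle with grey trigger head, 80 mm diameter, 220 mm high, standing on the table; origin: centre of its underside
- screw_jar: glass jar of screws with a metal lid, 70 mm diameter, 85 mm high, standing on the table; origin: centre of its underside
- torch: aluminium torch lying on the table, 140 mm long, 42 mm diameter; origin: on its underside
Not all that is in view belongs to the job. Several things have the shape of the spray_bottle; the one meant has the colours described above.

How it is judged (in metres and radians):
On the way, in this order (a step that is already met when the one before it is completed fails the run):
1. the loose half-lid lies flat on the table, let go (height (world z) of half_lid between -0.006 and 0.006 m and angle between half_lid's own z axis and vertical below 0.06 rad and contact force between the fingers and half_lid below 0.1 N and linear speed of half_lid below 0.03 m/s), for 0.2 s.
2. the nozzle's socket end is out above the rim while its tip is still down inside the box (z of nozzle_socket in the frame of storage_box above 0.095 m and z of nozzle_tip in the frame of storage_box below 0.07 m and contact force between the fingers and nozzle above 0.5 N), for 0.1 s.
3. the whole nozzle is held clear above the box (height (world z) of each of nozzle_tip, nozzle_socket above 0.135 m and contact force between the fingers and nozzle above 1 N and contact force between nozzle and storage_box below 0.05 N and contact force between nozzle and paint_tin below 0.05 N and contact force between nozzle and half_lid below 0.05 N and contact force between nozzle and spray_bottle below 0.05 N and contact force between nozzle and screw_jar below 0.05 N), for 0.2 s.
At the end, for the whole second after the job is handed in: Nozzle still and in the gripper, both ends over 135 mm above the table (55 mm above the lid), touching no box, tin, bottle, jar or lid; half-lid flat on the table (6 mm, 0.06 rad), let go; tin upright within 20 mm of its start; dusting brush still in the box (all of step 3 and height (world z) of half_lid between -0.006 and 0.006 m and angle between half_lid's own z axis and vertical below 0.06 rad and contact force between the fingers and half_lid below 0.1 N and linear speed of nozzle below 0.03 m/s and distance of paint_tin from where it was at the start of the episode below 0.02 m and angle between paint_tin's own z axis and vertical below 0.1 rad and z of dusting_brush in the frame of storage_box below 0.06 m and horizontal distance between dusting_brush and storage_box below 0.23 m); the arm keeps its last pose, push and grip.
It fails at once if the half-lid is dropped or thrown (faster than 0.7 m/s out of the fingers) (linear speed of half_lid above 0.7 m/s and contact force between the fingers and half_lid below 0.05 N).
It fails at once if the paint tin is shoved by more than 20 mm or tipped (distance of paint_tin from where it was at the start of the episode above 0.02 m or angle between paint_tin's own z axis and vertical above 0.3 rad).
It fails at once if the spray bottle, jar or torch is moved by more than 30 mm (distance of any of spray_bottle, screw_jar, torch from where it was at the start of the episode above 0.03 m).
It also fails if it takes over 67 s, if anything falls off the work surface, if the arm or the gripper's body presses on something with over 40 N, if the wrist force passes 120 N, or if a joint passes its speed limit or range.

## Working session

There is one attempt and no reset: what is moved stays moved. The work goes in short steps, Python scripts to look and compute and a shell command to move; the robot and the scene stay as the last step left them, time stands still between calls to the robot, and variables do not carry over. Pictures are saved under pics/ and viewed, at most 10 in all, crops included, and the job is handed in when it is done.

```bash
mkdir -p pics
cat > h.py <<'E'
import numpy as np, cv2
from workcell import ctrl
def grab(n):
    s=ctrl.state(); d=ctrl.get_image(n)
    K=np.array(d["camera_matrix"])
    if n=="wrist":
        T=np.eye(4);T[:3,:3]=np.array(s["eef_rot"]);T[:3,3]=s["position"]
        M=T@np.array(d["hand_eye"])
    else:
        M=np.eye(4);M[:3,:3]=np.array(d["attitude"]);M[:3,3]=d["eye"]
    return d["img"],d["depth"],K,M
def cloud(dep,K,M):
    v,u=np.mgrid[:400,:640]
    p=np.stack([(u-K[0,2])/K[0,0]*dep,(v-K[1,2])/K[1,1]*dep,dep],-1)
    w=p@M[:3,:3].T+M[:3,3]; w[dep<=0]=np.nan
    return w
E
python3 - <<'E'
from h import *
a=[]
for n in("top","scene"):
    i,d,K,M=grab(n); a.append(i); np.savez(n,i=i,d=d,K=K,M=M)
    print(n,M.round(3).tolist(),K.tolist())
im=np.vstack(a); cv2.imwrite("pics/a.png",cv2.resize(im,(480,600)))
cv2.imwrite("pics/top.png",a[0])
s=ctrl.state();print(s["position"],np.array(s["eef_rot"]).round(3),s["force"])
E
```

```text
top [[-0.021, -0.995, 0.097, 0.517], [-1.0, 0.02, -0.018, -0.056], [0.016, -0.098, -0.995, 1.083], [0.0, 0.0, 0.0, 1.0]] [[428.18438469061454, 0.0, 315.37635723725396], [0.0, 428.18438469061454, 194.69593467379212], [0.0, 0.0, 1.0]]
scene [[-0.676, 0.44, -0.591, 1.352], [0.737, 0.391, -0.552, 0.582], [-0.012, -0.809, -0.588, 0.801], [0.0, 0.0, 0.0, 1.0]] [[507.6763658791463, 0.0, 319.9156235502978], [0.0, 507.6763658791463, 206.18393000023073], [0.0, 0.0, 1.0]]
[0.15316935 0.6055791  0.21337626] [[-0.969  0.245 -0.   ]
 [ 0.245  0.969 -0.001]
 [ 0.    -0.001 -1.   ]] [ 0.21228562  0.13016463 -0.80932957]
```

View pics/top.png

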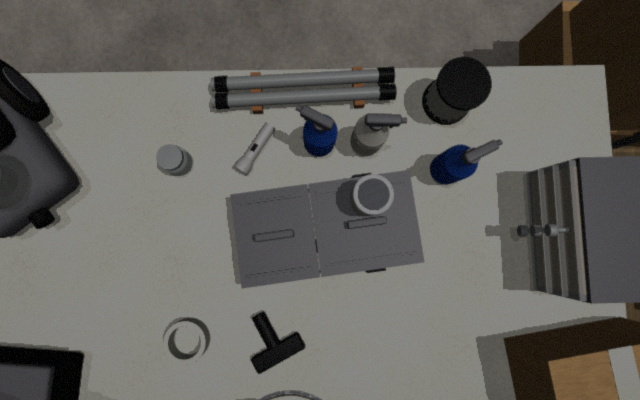

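View pics/a.png

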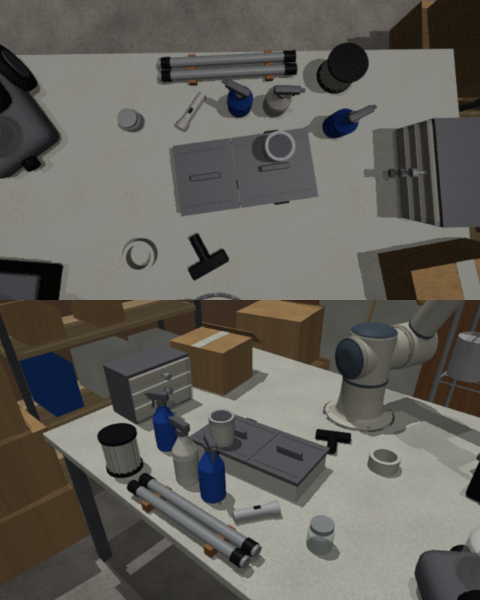

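The top view shows the box at about (325,230). There are two lid grips: (273,236) on the half without the tin, and (366,223) on the half with the tin (373,195). The loose half is the left (+y) one. Look-alikes that aren't the nozzle are the black T-tool (275,343) and the tubes (305,88). The white spray bottle is at (372,133), the blue ones at (320,135) and (455,165), the jar at (172,160) and the torch at (254,149). Next I'll measure them and take a close crop.

Run:
```python
from h import *
z=np.load("top.npz"); w=cloud(z["d"],z["K"],z["M"]); i=z["i"]
P=w.reshape(-1,3)
def reg(u0,u1,v0,v1,z0,z1):
    q=w[v0:v1,u0:u1].reshape(-1,3); return q[(q[:,2]>z0)&(q[:,2]<z1)]
print("table z",np.nanmedian(w[300:330,400:450,2]))
L=reg(222,435,165,300,.07,.092); r=cv2.minAreaRect((L[:,:2]*1000).astype(np.float32)); print("lids",r,np.median(L[:,2])); print(cv2.boxPoints(r))
for n,a in dict(grip=(245,300,220,250,.095,.13),grip2=(340,392,212,235,.095,.13),tin=(345,400,165,220,.16,.19),jar=(150,195,140,180,.07,.1),torch=(230,280,120,178,.015,.06),white=(350,410,105,158,.05,.25),blue=(295,340,100,160,.05,.25)).items():
    q=reg(*a); r=cv2.minAreaRect((q[:,:2]*1000).astype(np.float32)); print(n,len(q),np.round(r[0]),np.round(r[1]),round(r[2],1),q[:,2].max(),np.median(q[:,2]))
cv2.imwrite("pics/crop.png",cv2.resize(i[95:300,215:440],None,fx=2.9,fy=2.9,interpolation=cv2.INTER_CUBIC))
q=P[(P[:,2]>.02)&(P[:,0]>.3)&(P[:,0]<.64)&(P[:,1]>.2)&(P[:,1]<.5)]
print("table area",q[:,:2].min(0),q[:,:2].max(0),len(q)) if len(q) else print("bare")
```

```text
table z -0.0011406570501779623
lids ((537.3389282226562, -99.45545959472656), (231.52749633789062, 429.5660705566406), 6.793879985809326) 0.07905090809988868
[[ 396.97968  100.12479]
 [ 447.79645 -326.42493]
 [ 677.6982  -299.0357 ]
 [ 626.8814   127.51401]]
grip 311 [523.  23.] [18. 90.] 6.9 0.10993068748471968 0.10441064036444347
grip2 323 [ 557. -190.] [34. 89.] 6.8 0.12818034190255578 0.10442605181349074
tin 1287 [ 605. -196.] [85. 86.] 42.7 0.18220621912967683 0.17636073569920563
jar 560 [712. 268.] [60. 60.] 55.6 0.09021985321708681 0.0837840002525107
torch 716 [741.  71.] [ 40. 137.] 54.1 0.04532362662747991 0.033600316768182426
white 1369 [ 749. -211.] [97. 65.] 67.4 0.2231118497907837 0.14890905610823169
blue 1302 [757. -82.] [76. 92.] 5.6 0.2229021172956681 0.14969095807233573
table area [0.30003216 0.20012106] [0.32766086 0.28287114] 270
```

View pics/crop.png

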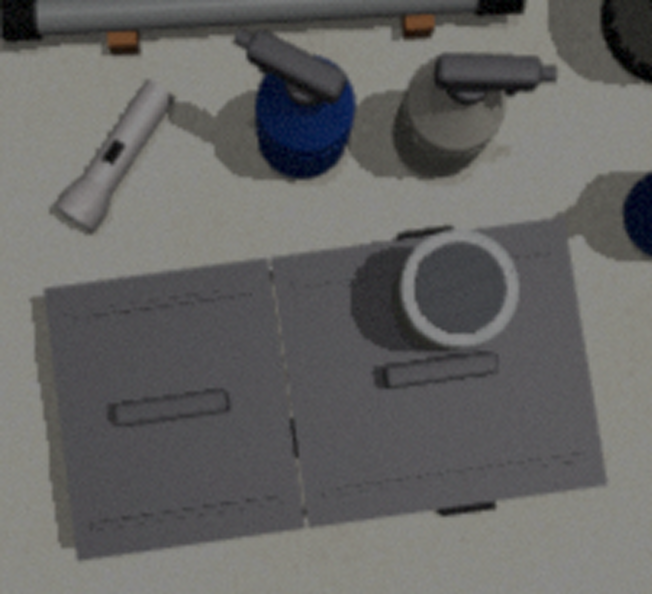

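The crop confirms it. The loose half is on the left, with its grip at crop (170,405) and no clips. The clipped half has black clips at (425,232) and (465,508), with the tin on it. The measured sizes agree: outline 231x430, grip 18x90, lid z 79, tin 85. Box yaw is 6.8° and its centre is about (0.538,-0.098).

```bash
cat >> h.py <<'E'
from scipy.spatial.transform import Rotation as R
YAW=np.radians(6.83); BC=np.array([.5378,-.098,0])
BX=np.array([np.cos(YAW),np.sin(YAW),0]); BY=np.array([-np.sin(YAW),np.cos(YAW),0]); BZ=np.array([0,0,1.])
def b2w(x,y,z): return BC+x*BX+y*BY+z*BZ
def w2b(p): d=np.asarray(p)-BC; return np.stack([d@BX,d@BY,d@BZ],-1)
def rot(tilt=0):
    # tool y=box x, z down; tilt>0 (deg): fingers lean to box +y, body to -y
    t=np.radians(tilt); zz=np.sin(t)*BY-np.cos(t)*BZ
    return np.column_stack([np.cross(BX,zz),BX,zz])
def rel(p,Rt):
    s=ctrl.state(); Rc=np.array(s["eef_rot"]); 
    print("shift mm",((Rc.T@(np.asarray(p)-s["position"]))*1000).round(1),"turn",R.from_matrix(Rc.T@Rt).as_rotvec().round(3))
def st():
    s=ctrl.state(); print("t",s["time_s"],"pos",np.round(s["position"],4),"box",w2b(s["position"]).round(4),"z",np.array(s["eef_rot"])[:,2].round(3),"F",np.round(s["force"],2),"M",np.round(s["moment"],2),"gap",s["finger_gap"],"grip",s["grip_force"],"q",np.round(s["qpos"],1))
E
python3 - <<'E'
from h import *
rel([.523,.022,.20],rot())
E
```

```text
shift mm [-501.7 -475.    13.9] turn [-1.000e-03  1.000e-03  1.204e+00]
```

```bash
python3 -m pendant '[[-502,-475,14,0,0,1.204,0.4],[-502,-475,14,0,0,1.204,0.4],[-502,-475,14,0,0,1.204,0.4],[-502,-475,14,0,0,1.204,0.4],[-502,-475,14,0,0,1.204,0.4],[-502,-475,14,0,0,1.204,0.4],[-502,-475,14,0,0,1.204,0.4],[-502,-475,14,0,0,1.204,0.4]]'; python3 -c "
from h import *
rel([.523,.022,.20],rot())"
```

```text
time_s: 1.1
position: [0.4218, 0.1819, 0.2038]
eef_rot: [[-0.117, 0.993, 0.0], [0.993, 0.117, 0.0], [0.0, 0.0, -1.0]]
force: [1.1, 1.1, -0.3]
finger_gap: 0.0548
grip_force: 0.0
shift mm [-170.7   81.7    3.8] turn [ 0.    -0.    -0.002]
```

```bash
python3 -m pendant '[[-171,82,4,0,0,-0.002,0.4],[-171,82,4,0,0,-0.002,0.4],[-171,82,4,0,0,-0.002,0.4],[-171,82,4,0,0,-0.002,0.4],[-171,82,4,0,0,-0.002,0.4]]'
python3 - <<'E'
from h import *
st()
i,d,K,M=grab("wrist"); w=cloud(d,K,M)
cv2.imwrite("pics/w1.png",i)
P=w.reshape(-1,3); b=w2b(P)
g=P[(P[:,2]>.095)&(P[:,2]<.112)&(abs(P[:,0]-.523)<.05)&(abs(P[:,1]-.022)<.08)]
r=cv2.minAreaRect((g[:,:2]*1000).astype(np.float32)); print(len(g),r,np.median(g[:,2]))
L=P[(P[:,2]>.074)&(P[:,2]<.086)]; print(np.median(L[:,2]))
E
```

```text
time_s: 1.72
position: [0.5223, 0.0237, 0.1994]
eef_rot: [[-0.12, 0.993, -0.001], [0.993, 0.12, 0.0], [0.0, -0.001, -1.0]]
force: [-0.4, -0.3, 0.1]
finger_gap: 0.0547
grip_force: 0.0
t 1.725 pos [0.5223 0.0237 0.1994] box [-0.001   0.1227  0.1994] z [-0.001  0.    -1.   ] F [-0.35 -0.3   0.08] M [-0.1   0.07  0.02] gap 0.05465870116907374 grip 0.0 q [ -4.   21.   92.5   0.   66.5 -10.8]
2272 ((521.2595825195312, 23.858675003051758), (17.96483039855957, 89.45225524902344), 6.425033092498779) 0.10568318986792741
0.08012291133071928
```

View pics/w1.png

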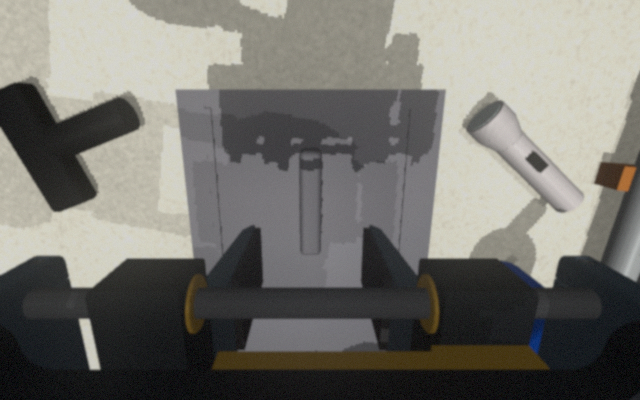

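The wrist view shows the loose lid's grip at (310,200), centred between the fingers. The measured centre (521,24) and size 18x89 mm, top z 105.7, match the description. Descending to grip it.

```bash
python3 -m pendant '[[0,-1,50,0,0,0,0.4],[0,-1,100,0,0,0,0.4],[0,-1,114,0,0,0,0.4],[0,-1,114,0,0,0,0.4],[0,-1,114,0,0,0,1],[0,-1,114,0,0,0,1],[0,-1,114,0,0,0,1],[0,-1,114,0,0,0,1]]' && python3 -m pendant '[[0,0,0,0,0,0,1],[0,0,-10,0,0,0,1],[0,0,-25,0,0,0,1],[0,0,-60,0,0,0,1],[0,0,-90,0,0,0,1],[0,0,-90,0,0,0,1]]'; python3 -c "
from h import *
st(); rel([.482,.362,.176],rot())"
```

```text
time_s: 2.78
position: [0.5219, 0.0236, 0.0861]
eef_rot: [[-0.121, 0.993, 0.0], [0.993, 0.121, -0.0], [-0.0, 0.0, -1.0]]
force: [3.8, -0.4, 6.6]
finger_gap: 0.018
grip_force: 29.0
time_s: 3.52
position: [0.5231, 0.0235, 0.1786]
eef_rot: [[-0.121, 0.993, 0.005], [0.993, 0.121, -0.0], [-0.001, 0.005, -1.0]]
force: [0.7, -0.9, -2.0]
finger_gap: 0.0175
grip_force: 30.0
t 3.525 pos [0.5231 0.0235 0.1786] box [-1.000e-04  1.224e-01  1.786e-01] z [ 0.005 -0.    -1.   ] F [ 0.67 -0.91 -2.03] M [-0.12  0.06 -0.03] gap 0.01747494249242578 grip 29.99959409236908 q [ -4.   22.4  94.1   0.   63.2 -10.9]
shift mm [341.    0.    2.3] turn [0.005 0.001 0.002]
```

```bash
python3 -m pendant '[[30,0,0,0,0,0,1],[75,0,0,0,0,0,1],[125,0,0,0,0,0,1],[175,0,0,0,0,0,1],[225,0,0,0,0,0,1],[275,0,0,0,0,0,1],[320,0,0,0,0,0,1],[341,0,0,0,0,0,1]]' && python3 -m pendant '[[0,0,0,0,0,0,1],[0,0,40,0,0,0,1],[0,0,80,0,0,0,1],[0,0,115,0,0,0,1],[0,0,140,0,0,0,1],[0,0,148,0,0,0,1],[0,0,148,0,0,0,1],[0,0,148,0,0,0,1]]'; python3 -c "
from h import *
st()"
```

```text
time_s: 4.53
position: [0.4797, 0.364, 0.1752]
eef_rot: [[-0.122, 0.992, -0.001], [0.992, 0.122, -0.0], [-0.0, -0.001, -1.0]]
force: [0.4, 0.3, -2.1]
finger_gap: 0.0178
grip_force: 30.0
time_s: 5.52
position: [0.4813, 0.3621, 0.0289]
eef_rot: [[-0.12, 0.993, 0.001], [0.993, 0.12, 0.001], [0.001, 0.001, -1.0]]
force: [-0.8, -0.0, -1.8]
finger_gap: 0.0181
grip_force: 30.0
t 5.525 pos [0.4813 0.3621 0.0289] box [-0.0014  0.4636  0.0289] z [ 0.001  0.001 -1.   ] F [-0.81 -0.04 -1.84] M [-0.05  0.03 -0.01] gap 0.018071119037603695 grip 29.99957799911499 q [31.3 39.4 90.4 -0.  50.2 24.4]
```

```bash
python3 -m pendant '[[0,0,3,0,0,0,1],[0,0,6,0,0,0,1],[0,0,8,0,0,0,1],[0,0,9,0,0,0,1],[0,0,9,0,0,0,1]]'; python3 -m pendant '[[0,0,0,0,0,0,0.9],[0,0,0,0,0,0,0.5],[0,0,0,0,0,0,0.4],[0,0,-15,0,0,0,0.4],[0,0,-60,0,0,0,0.4],[0,0,-120,0,0,0,0.4],[0,0,-180,0,0,0,0.4],[0,0,-240,0,0,0,0.4]]'
python3 - <<'E'
from h import *
st()
i,d,K,M=grab("top"); w=cloud(d,K,M); b=w2b(w.reshape(-1,3))
cv2.imwrite("pics/t2.png",cv2.resize(i[150:300,130:330],None,fx=4,fy=4,interpolation=cv2.INTER_CUBIC))
np.savez("t2",i=i,d=d,K=K,M=M)
E
```

```text
time_s: 6.15
position: [0.4806, 0.3621, 0.0201]
eef_rot: [[-0.121, 0.993, 0.001], [0.993, 0.121, 0.0], [0.0, 0.001, -1.0]]
force: [-6.3, -3.8, 24.2]
finger_gap: 0.0177
grip_force: 30.0
time_s: 7.15
position: [0.4803, 0.3619, 0.262]
eef_rot: [[-0.121, 0.993, 0.001], [0.993, 0.121, 0.0], [0.0, 0.001, -1.0]]
force: [-0.6, 1.3, 0.5]
finger_gap: 0.0549
grip_force: 0.0
t 7.15 pos [0.4803 0.3619 0.262 ] box [-0.0024  0.4634  0.262 ] z [ 0.001  0.    -1.   ] F [-0.63  1.31  0.49] M [-0.1  -0.02  0.01] gap 0.054911697102839566 grip 0.0 q [31.3 24.  76.8 -0.  79.2 24.4]
```

View pics/t2.png

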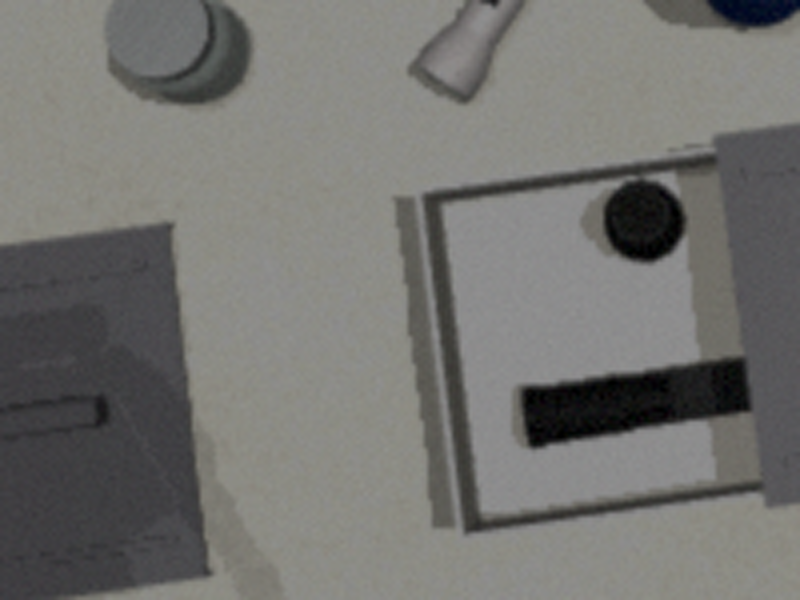

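The lid lies flat at left, with its grip at (50,412). In the opening, the nozzle's socket runs from (527,417) to (668,400), with its blade continuing to the lid edge at (745,387). The brush is at (643,220). Now I'll measure the nozzle and check the lid's height.

Run:
```python
from h import *
z=np.load("t2.npz"); w=cloud(z["d"],z["K"],z["M"]); b=w2b(w); i=z["i"].astype(int)
def px(u,v): return 130+u/4,150+v/4
for n,(u,v) in dict(sockend=(532,415),sockmid=(600,408),sockin=(660,400),blade=(710,393),brush=(643,220),floor=(560,320),lid=(120,300)).items():
    a,c=px(u,v); q=b[int(c)-1:int(c)+3,int(a)-1:int(a)+3].reshape(-1,3); print(n,np.nanmedian(q,0).round(4))
dark=(i.max(2)<45)&(b[...,1]>.03)&(b[...,1]<.2)&(b[...,0]<.04)&(b[...,0]>-.097)&(b[...,2]>.008)&(b[...,2]<.05)
q=b[dark]
for y0 in np.arange(.03,.2,.015):
    s=q[(q[:,1]>=y0)&(q[:,1]<y0+.015)]
    if len(s)>3: print(y0.round(3),len(s),"x",s[:,0].min().round(4),s[:,0].max().round(4),"zmed",np.median(s[:,2]).round(4),"zmax",s[:,2].max().round(4),"ymax",s[:,1].max().round(4))
L=w[(abs(w[...,0]-.4806)<.08)&(abs(w[...,1]-.362)<.07)]; L=L[(L[:,2]<.03)]
A=np.c_[L[:,:2]-[.48,.362],np.ones(len(L))]; print("lid plane",np.linalg.lstsq(A,L[:,2],rcond=None)[0])
rim=b[(b[...,2]>.066)&(b[...,2]<.086)&(b[...,1]>.06)&(b[...,1]<.23)&(abs(b[...,0])<.12)]; print("rim",rim.min(0),rim.max(0))
```

```text
sockend [-0.0402  0.1566  0.0394]
sockmid [-0.0436  0.116   0.0387]
sockin [-0.0443  0.0795  0.0317]
blade [-0.0438  0.05    0.0193]
brush [0.0634 0.0757 0.0689]
floor [0.0133 0.1357 0.0035]
lid [0.0628 0.404  0.0126]
0.03 77 x -0.0552 -0.0244 zmed 0.0194 zmax 0.025 ymax 0.0448
0.045 78 x -0.0556 -0.0248 zmed 0.0193 zmax 0.023 ymax 0.0599
0.06 76 x -0.0549 -0.0248 zmed 0.0191 zmax 0.0333 ymax 0.0748
0.075 78 x -0.0556 -0.0252 zmed 0.031 zmax 0.0381 ymax 0.0897
0.09 79 x -0.0567 -0.025 zmed 0.0356 zmax 0.0403 ymax 0.1049
0.105 82 x -0.0562 -0.0243 zmed 0.0364 zmax 0.042 ymax 0.1195
0.12 84 x -0.0574 -0.0247 zmed 0.0356 zmax 0.0417 ymax 0.1349
0.135 83 x -0.0565 -0.0247 zmed 0.0354 zmax 0.0424 ymax 0.1498
0.15 80 x -0.0584 -0.024 zmed 0.0371 zmax 0.0442 ymax 0.1631
lid plane [ 0.00168439 -0.00286064  0.01258365]
rim [-0.10454928  0.06099853  0.06600097] [0.10382759 0.20697258 0.07945452]
```

```bash
python3 -c "
from h import *
rel(b2w(-.041,.118,.17),rot())"
```

```text
shift mm [-347.2  -42.9   98. ] turn [ 0.01  -0.005  0.002]
```

```bash
python3 -m pendant '[[-60,-8,0,0,0,0,0.4],[-120,-15,10,0,0,0,0.4],[-180,-24,30,0,0,0,0.4],[-240,-32,50,0,0,0,0.4],[-300,-38,75,0,0,0,0.4],[-345,-42,92,0,0,0,0.4],[-345,-42,92,0,0,0,0.4],[-345,-42,92,0,0,0,0.4]]'
python3 - <<'E'
from h import *
st()
i,d,K,M=grab("wrist"); w=cloud(d,K,M); b=w2b(w)
cv2.imwrite("pics/w2.png",i)
m=(i.max(2)<60)&(b[...,1]>.03)&(b[...,1]<.2)&(b[...,0]<.04)&(b[...,0]>-.097)&(b[...,2]>.008)&(b[...,2]<.05)
q=b[m]
for y0 in np.arange(.03,.2,.01):
    s=q[(q[:,1]>=y0)&(q[:,1]<y0+.01)]
    if len(s)>3: print(y0.round(3),len(s),"x",np.percentile(s[:,0],[1,99]).round(4),"zmed",np.median(s[:,2]).round(4),"ymax",s[:,1].max().round(4))
g=w[(w[...,2]<.02)&(abs(w[...,0]-.48)<.05)&(w[...,1]>.2)]
E
```

```text
time_s: 8.2
position: [0.4807, 0.0147, 0.1675]
eef_rot: [[-0.12, 0.993, 0.001], [0.993, 0.12, 0.0], [0.0, 0.001, -1.0]]
force: [-1.1, 0.2, 0.2]
finger_gap: 0.0545
grip_force: 0.0
t 8.2 pos [0.4807 0.0147 0.1675] box [-0.0433  0.1187  0.1675] z [ 0.001  0.    -1.   ] F [-1.05  0.21  0.21] M [-0.03  0.01 -0.03] gap 0.05449931411940371 grip 0.0 q [ -5.4  20.2 100.3   0.   59.5 -12.3]
0.03 264 x [-0.0566 -0.0254] zmed 0.0199 ymax 0.04
0.04 272 x [-0.0565 -0.0256] zmed 0.0201 ymax 0.05
0.05 139 x [-0.0564 -0.0257] zmed 0.02 ymax 0.0597
0.06 53 x [-0.0563 -0.0268] zmed 0.0198 ymax 0.0699
0.07 125 x [-0.0563 -0.027 ] zmed 0.0311 ymax 0.0798
0.08 251 x [-0.0561 -0.0272] zmed 0.0335 ymax 0.09
0.09 267 x [-0.0556 -0.0278] zmed 0.0361 ymax 0.1
0.1 299 x [-0.0573 -0.0271] zmed 0.0377 ymax 0.11
0.11 302 x [-0.0573 -0.0271] zmed 0.0376 ymax 0.12
0.12 313 x [-0.0571 -0.0274] zmed 0.0376 ymax 0.13
0.13 324 x [-0.0579 -0.0268] zmed 0.0375 ymax 0.1399
0.14 356 x [-0.0578 -0.0267] zmed 0.0378 ymax 0.15
0.15 347 x [-0.0584 -0.0268] zmed 0.0386 ymax 0.1599
0.16 290 x [-0.0593 -0.0263] zmed 0.0399 ymax 0.1656
```

View pics/w2.png

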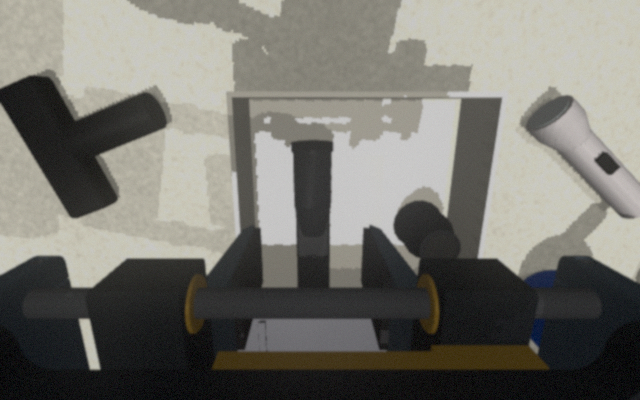

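The wrist view shows the nozzle centred between the fingers: the socket end at (313,145), tapering to the blade near (315,235). The brush at (425,230) is clear of the right finger. Straight socket spans box y .102 to .164 with axis x -0.042, which fits the given sizes. Descending to grip at y .122.

```bash
python3 -m pendant '[[3,1,50,0,0,0,0.4],[3,1,100,0,0,0,0.4],[3,1,140,0,0,0,0.4],[3,1,158,0,0,0,0.4],[3,1,159,0,0,0,0.4],[3,1,159,0,0,0,0.4]]' ; python3 -m pendant '[[0,0,0,0,0,0,1],[0,0,0,0,0,0,1],[0,0,0,0,0,0,1],[0,0,0,0,0,0,1]]'
python3 - <<'E'
from h import *
st()
s=ctrl.state(); Rc=np.array(s["eef_rot"]); p0=np.array(s["position"]); b=w2b(p0)
S=.288; yt=b[1]-S; h=.004
def tcp(yt,zt,th):
    t=np.radians(th); return b2w(b[0],yt+S*np.cos(t)-h*np.sin(t),zt+S*np.sin(t)+h*np.cos(t))
q0=tcp(yt,.004,0); print("yt",yt)
for th in (2,4,6,8,10,12,14): 
    print(th,np.round(rot().T@(tcp(yt+.0005*th,.004+.0001*th,th)-q0)*1000,1),R.from_matrix(rot().T@rot(th)).as_rotvec().round(3))
E
```

```text
time_s: 9.0
position: [0.4818, 0.0183, 0.0087]
eef_rot: [[-0.122, 0.993, 0.001], [0.993, 0.122, -0.0], [-0.0, 0.001, -1.0]]
force: [0.4, -0.2, -0.5]
finger_gap: 0.0545
grip_force: 0.0
time_s: 9.5
position: [0.4816, 0.0177, 0.0084]
eef_rot: [[-0.121, 0.993, 0.001], [0.993, 0.121, -0.0], [-0.0, 0.001, -1.0]]
force: [-0.1, 0.7, 10.5]
finger_gap: 0.0358
grip_force: 30.0
t 9.5 pos [0.4816 0.0177 0.0084] box [-0.042   0.1215  0.0084] z [ 0.001 -0.    -1.   ] F [-0.1   0.69 10.5 ] M [ 0.25  0.19 -0.01] gap 0.03582089360916417 grip 29.984723031520844 q [ -5.   35.7 108.4   0.   35.8 -11.9]
yt -0.16648732678350395
2 [  0.7  -0.  -10.2] [-0.     0.035  0.   ]
4 [  1.   -0.  -20.5] [ 0.    0.07 -0.  ]
6 [  1.   -0.  -30.7] [-0.     0.105 -0.   ]
8 [  0.6  -0.  -40.8] [ 0.    0.14 -0.  ]
10 [ -0.1  -0.  -50.9] [ 0.     0.175 -0.   ]
12 [ -1.1  -0.  -61. ] [ 0.     0.209 -0.   ]
14 [ -2.5  -0.  -71. ] [-0.     0.244 -0.   ]
```

Gripped: gap 35.8 mm against the 36 mm socket. Next I'll tilt about the tip.

```bash
python3 -m pendant '[[0.7,0,-10,0,0.035,0,1],[1,0,-20.5,0,0.07,0,1],[1,0,-31,0,0.105,0,1],[0.6,0,-41,0,0.14,0,1],[0,0,-51,0,0.175,0,1],[-1,0,-61,0,0.209,0,1],[-2.5,0,-71,0,0.244,0,1],[-2.5,0,-71,0,0.244,0,1]]'
python3 - <<'E'
from h import *
st(); i,d,K,M=grab("scene"); cv2.imwrite("pics/s3.png",cv2.resize(i[80:330,180:500],None,fx=2.4,fy=2.4))
E
```

```text
time_s: 10.5
position: [0.482, 0.0145, 0.0792]
eef_rot: [[-0.116, 0.993, -0.028], [0.964, 0.12, 0.239], [0.241, 0.001, -0.971]]
force: [0.0, -0.0, -1.7]
finger_gap: 0.0356
grip_force: 30.0
t 10.5 pos [0.482  0.0145 0.0792] box [-0.042   0.1184  0.0792] z [-0.028  0.239 -0.971] F [ 0.   -0.03 -1.65] M [-0.16  0.06  0.01] gap 0.03561646342252622 grip 29.980580806732178 q [-15.   30.  104.   16.4  52.4 -32.7]
```

View pics/s3.png

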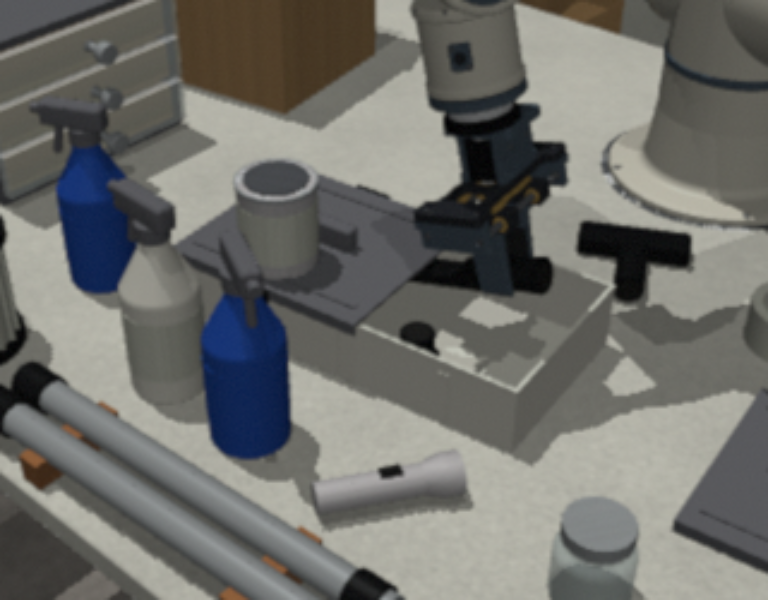

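The picture shows the socket raised at (545,275) in the fingers, with the blade running under the lid edge at (425,270). The brush (418,335) and tin are undisturbed, and the force (-1.7 N) is just the nozzle's weight. Now I'll slide it out along its axis, in two stages.

```bash
python3 -m pendant '[[5,0,0,0,0,0,1],[15,0,0,0,0,0,1],[30,0,0,0,0,0,1],[45,0,0,0,0,0,1],[60,0,0,0,0,0,1],[75,0,0,0,0,0,1],[90,0,0,0,0,0,1],[100,0,0,0,0,0,1]]'; python3 -c "
from h import *
st()"
```

```text
time_s: 11.55
position: [0.4696, 0.1125, 0.1032]
eef_rot: [[-0.118, 0.993, -0.029], [0.963, 0.121, 0.24], [0.242, 0.0, -0.97]]
force: [-0.8, 0.2, -0.9]
finger_gap: 0.0356
grip_force: 30.0
t 11.55 pos [0.4696 0.1125 0.1032] box [-0.0427  0.2171  0.1032] z [-0.029  0.24  -0.97 ] F [-0.77  0.24 -0.86] M [-0.18 -0.03  0.04] gap 0.03564041015369558 grip 29.980542361736298 q [ -3.8  26.8 105.   17.5  52.2 -22. ]
```

```bash
python3 -m pendant '[[10,0,0,0,0,0,1],[25,0,0,0,0,0,1],[40,0,0,0,0,0,1],[55,0,0,0,0,0,1],[70,0,0,0,0,0,1],[85,0,0,0,0,0,1],[100,0,0,0,0,0,1],[118,0,0,0,0,0,1]]'
python3 - <<'E'
from h import *
st(); i,d,K,M=grab("scene"); cv2.imwrite("pics/s4.png",cv2.resize(i[80:330,180:500],None,fx=2.4,fy=2.4))
print(np.round(rot(14).T@[0,0,150],1))
E
```

```text
time_s: 12.55
position: [0.4558, 0.2261, 0.1317]
eef_rot: [[-0.117, 0.993, -0.029], [0.963, 0.121, 0.24], [0.242, -0.0, -0.97]]
force: [0.1, 0.0, -0.2]
finger_gap: 0.0357
grip_force: 30.0
t 12.55 pos [0.4558 0.2261 0.1317] box [-0.0429  0.3315  0.1317] z [-0.029  0.24  -0.97 ] F [ 0.08  0.01 -0.16] M [-0.18  0.05  0.01] gap 0.03566134398545648 grip 29.980233907699585 q [  9.9  24.5 102.5  17.5  53.5  -7.6]
[  36.3    0.  -145.5]
```

View pics/s4.png

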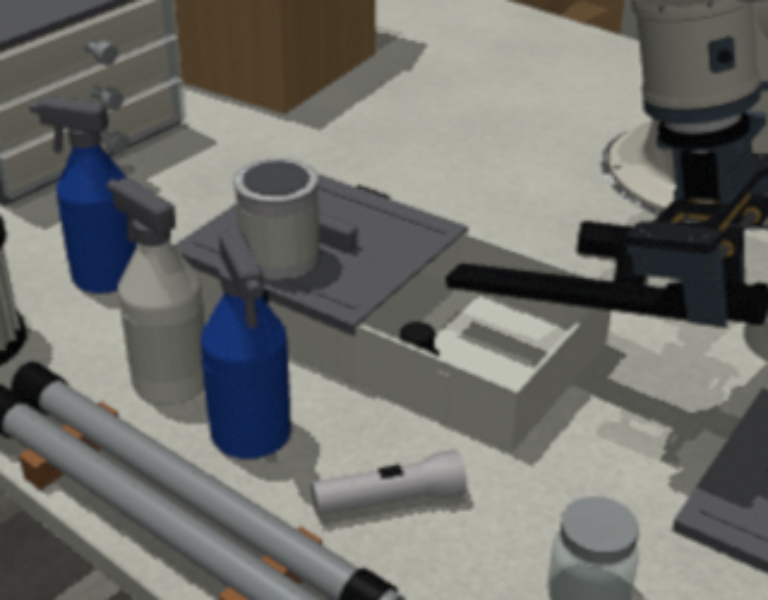

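The tip at (455,275) is now clear of the clipped lid's edge. The tin, brush and bottle haven't moved. Lifting straight up.

```bash
python3 -m pendant '[[5,0,-15,0,0,0,1],[11,0,-43,0,0,0,1],[18,0,-72,0,0,0,1],[25,0,-100,0,0,0,1],[32,0,-126,0,0,0,1],[36,0,-145,0,0,0,1],[36,0,-145,0,0,0,1],[36,0,-145,0,0,0,1]]'; python3 -m pendant '[[0,0,0,0,0,0,1],[0,0,0,0,0,0,1],[0,0,0,0,0,0,1],[0,0,0,0,0,0,1]]'
python3 - <<'E'
from h import *
st()
i,d,K,M=grab("scene"); w=cloud(d,K,M); b=w2b(w)
m=(i.max(2)<70)&(abs(b[...,0]+.043)<.03)&(b[...,1]>-.1)&(b[...,1]<.45)&(b[...,2]>.12)&(b[...,2]<.35)
q=b[m]
for y0 in np.arange(-.02,.42,.04):
    s=q[(q[:,1]>=y0)&(q[:,1]<y0+.04)]
    if len(s)>5: print(y0.round(2),len(s),s[:,2].min().round(3),np.median(s[:,2]).round(3))
cv2.imwrite("pics/s5.png",i)
i,d,K,M=grab("top"); w=cloud(d,K,M)
q=w[165:220,345:400].reshape(-1,3); q=q[(q[:,2]>.16)&(q[:,2]<.19)]; print("tin",cv2.minAreaRect((q[:,:2]*1000).astype(np.float32)))
E
```

```text
time_s: 13.6
position: [0.4555, 0.2251, 0.28]
eef_rot: [[-0.117, 0.993, -0.03], [0.963, 0.121, 0.24], [0.241, -0.001, -0.97]]
force: [0.3, -0.1, -1.3]
finger_gap: 0.0355
grip_force: 30.0
time_s: 14.1
position: [0.456, 0.2251, 0.2807]
eef_rot: [[-0.117, 0.993, -0.029], [0.963, 0.121, 0.24], [0.242, -0.0, -0.97]]
force: [0.3, -0.2, -0.4]
finger_gap: 0.0353
grip_force: 30.0
t 14.1 pos [0.456  0.2251 0.2807] box [-0.0428  0.3305  0.2807] z [-0.029  0.24  -0.97 ] F [ 0.29 -0.2  -0.36] M [-0.22  0.09 -0.02] gap 0.03529421851480425 grip 29.981034100055695 q [ 9.7 13.8 91.2 14.5 74.8 -1. ]
0.02 30 0.21 0.221
0.06 161 0.212 0.226
0.1 168 0.224 0.236
0.14 182 0.232 0.246
0.18 193 0.243 0.256
0.22 211 0.25 0.267
0.26 266 0.262 0.277
0.3 435 0.269 0.31
0.34 358 0.282 0.305
tin ((605.361328125, -196.4078369140625), (84.60680389404297, 85.84939575195312), 44.02023696899414)
```

View pics/s5.png

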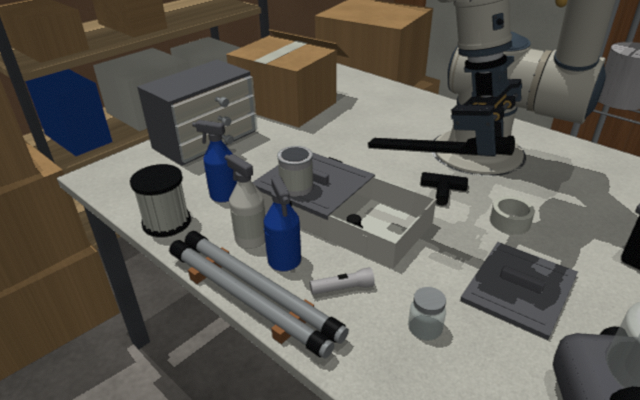

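The nozzle is held high, tip at (372,142) with z at least 0.21 m. The lid lies flat at (520,287), and the tin (295,170), brush (354,220), bottle, jar and torch are in place. Handing in.

```bash
python3 -c "
from h import *
print(ctrl.finish_job())"
```

```text
the job is handed in; nothing more can be done
None
```

The job is handed in, with no verdict returned: the nozzle is gripped with its lowest end at about 0.21 m, the loose lid lies flat and released on the table, the tin measured where it started, and the brush, bottle, jar and torch look undisturbed in the last picture.

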